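Dock the glue pen and hold its charger's recessed reset

ROBOT

A 6-joint arm with a two-finger parallel gripper is mounted at the origin on the work surface. World frame = base frame: x ahead of the robot, y to its left, z up, the work surface at z = 0. Lengths are in mm, angles in rad, forces in N, time in s.
With the tool pointing down it reaches from about 350 to 875 mm from the base axis. Payload 4.2 kg.
Tool frame: the origin (TCP) lies on the front face of the gripper's body, between the roots of the fingers; the fingertips stand 70 mm ahead of it and the grasp point (between the pads) lies 51 mm ahead of it (tip_extent is the distance from the TCP to the fingertips, in mm); z points along the fingers, y is the line along which they close (so a half turn about z gives the same grasp; the last joint's range is limited). The gripper opens to 87 mm and grips with 3 to 60 N. Pads are 19 mm wide; open, the fingers measure 117 mm over their backs; the gripper's body (75 mm by 190 mm) begins 51 mm behind the grasp point.
Start: joints at [-0.859, 0.385, 0.008, 0, -1.194, -0.259], TCP at [273.44, -561.988, 292.25] pointing down, gripper open.
Joint ranges: [-3.14, 3.14], [-1.21, 2.06], [-1.07, 1.41], [-3.16, 2.05], [-2.99, -0.16], [-3.1, 3.1]. Speed limits (rad/s): [2.79, 2.79, 3.14, 3.14, 3.14, 3.14].

INTERFACE

Orientations are given as a unit quaternion [w, x, y, z].
In Python, from bench import sense, camera, camera_model, job_done, tip_extent gives the robot as it stands. The module is installed in compiled form; this text tells all that it offers.
- The arm moves only by the tool carry_out, never from a script. Its arguments are lists of equal length, an entry for each row: "xyz": the shift along the tool's x, y, z in a scale on which 1.0 is 1 m, a list of three; "rot": the turn, a rotation vector about the tool's x, y, z in a scale on which 1.0 is pi rad, a list of three; "hand": the opening, from 0 (shut) to 1 (fully open). A call has 1 to 5 rows; each row is the pose to reach, as a shift and turn from the pose commanded when the call began, along the tool's axes at that moment; what a row does not reach only later rows make up. A row lasts 1/12 s, in which the tool goes at most 41.7 mm and 7.16 degrees, less where a joint would pass 70% of its speed; a pose out of reach is approached as far as the arm can. A shift or turn number past 1, either way, is cut back to 1. A call with a gripper value outside its range is refused whole. The fingers move at their own pace and stop on an object; the grip force is fixed at half the most. Time passes only in rows, so rows that repeat a pose let the fingers close. It gives the time, the measured TCP pose, the force, the opening and the grip force at its end, in the units of the state.
- sense(): the state, without advancing time (a new reading comes with each control period).
- camera(name): name is "side" or "top"; returns (picture, depth): 384x512x3 uint8, blue, green, red; 384x512 float32, mm along the optical axis (not along the pixel's ray), 0 where there is no reading.
- camera_model(name): a dict with "fx", "fy", "cx", "cy" (pixels), "R" (3x3) and "t" (3): a world point X has camera coordinates R X + t. Camera axes: x right, y down, z forward; pixel columns grow to the right and rows downward; lengths in mm; the calibration is good to about 2 mm. A picture is of the moment at which its call begins. camera_model takes no time and is no camera call.
- job_done(): hands the job in; it is judged then, once.
The state is a dict: "clock": time; "joints": joint angles; "joint_velocities": joint speeds; "effort": joint torques, N m; "eef_pos": TCP position; "eef_rot": TCP orientation; "force": force on the tool from outside, world axes, zero at the start; "torque": the same for the moment, N m; "finger_gap": finger opening in mm; "grip_force": force on a finger pad.
Only numpy, scipy, OpenCV 4.12 (cv2) and the standard library are available. Lean on these libraries where they do the work, as an engineer would, in place of code of your own. Each camera call takes 0.05 s, during which the arm holds its last target. There are 200 camera calls.

TASK

The cordless glue pen's charging station has tripped and only resets with the pen docked: lay the blue pen flat between the rails of the station's sloped cradle, trigger up and nozzle pointing down the slope, its front shoulder at the low lip (a few mm short is fine), and let go. Then take the green-gripped stylus from the tool rack, reach its tip down through the yellow-ringed hole in the station and push the red reset button inside fully down. Finish while still gripping the stylus and holding the button down, the pen left in its cradle and the brush, corks, spool and jar left where they are.

Things in the scene. Friction and masses are not known exactly. Their poses are not given: they have to be found in the camera images.
- glue_pen: Loose cordless glue pen, 180 g: blue square bar 120 (x) x 30 (y) x 30 mm high, two black bands near the rear, orange cone nozzle (16 mm thick, 28 long) on the front shoulder, at its own -x end, orange 4 mm trigger pad on top. Origin: centre of the bar's underside; z up through the trigger side. Starts flat on the table, trigger up.
- pen_nozzle (a point): Tip of the pen's nozzle: 88 mm from the pen's origin along its -x, 17 mm above its underside.
- station: Fixed grey charging station, box 150 (x) x 220 (y) x 60 high mm on a black foot, the cradle over its +y half, the reset hole in its -y half. Origin: centre of its underside on the table; z up.
- cradle: Fixed aluminium cradle sloped 20 deg. Origin on its floor, 94 mm above the table (station x +15, y +55 mm), where the pen's origin lies when the shoulder touches the low lip. x up the slope, z the floor's normal. Floor x -64..+52 mm. Side rails 7 mm high, 5 thick, 38 mm apart inside; lip at the low (-x) end 7 mm high, inner face x=-60; the nozzle passes over it. Upper end open.
- aperture (a point): Centre of the round reset hole, 16 mm in diameter, at the level of the station's flat top (60 mm above the table), ringed with yellow. The hole goes straight down, 35 mm deep. In the station's frame at x=-35, y=-60 mm.
- button_top (a point): Centre of the top face of the red reset button (13 mm diameter, flat) in the hole, 22 mm below the station's top when not pressed.
- reset_button (a joint): Travel of the reset button: 0 up, 0.006 m fully down at a hard stop. A spring pushes it up: 2.4 N to begin moving, 6 N at the bottom; it springs back when released.
- rack: Fixed light-wood tool rack, 50 (x) x 120 (y) mm, top at 80 mm, a 20 mm thick shelf on two end legs. Two 12 mm holes through the shelf at y=+35 and y=-35 mm; stylus in one, brush in the other, hanging upright by their collars. Origin: centre of its underside on the table.
- stylus: Loose stylus, 50 g, 130 mm long, upright in the rack: steel shank 8 mm diameter, round tip, 0-70 mm; steel collar 20 mm diameter 70-76 mm; green square grip 14 x 14 mm 76-130 mm, faces along its x and y. Origin: lower tip; z up. In the rack the collar rests on the rack's top, the tip is 10 mm above the table; lift 75 mm to clear.
- stylus_tip (a point): The lower tip of the stylus (its origin).
- brush: Bystander: brush with wooden shank, brass ferrule and white bristles upward, 138 mm long, hanging in the other hole of the rack. Origin at its lower tip.
- cork_a: Bystander: cork, 24 mm diameter, 45 mm high, standing on the table. Origin at its underside.
- cork_b: Bystander: second cork, as the first.
- spool: Bystander: red spool, 64 mm diameter, 40 mm high. Origin at its underside.
- bead_jar: Bystander: small green jar with white cap, 60 mm diameter, 75 mm high. Origin at its underside.

How it is judged (in metres and radians):
On the way:
1. the glue pen lies in the cradle, nozzle down the slope, and has been let go (x of glue_pen in the frame of cradle between -0.006 and 0.015 m and y of glue_pen in the frame of cradle between -0.007 and 0.007 m and z of glue_pen in the frame of cradle between -0.004 and 0.004 m and x of pen_nozzle in the frame of cradle below -0.06 m and z of pen_nozzle in the frame of cradle above 0.008 m and angle between the x axis of glue_pen and the x axis of cradle, either way round below 0.1 rad and angle between the z axis of glue_pen and the z axis of cradle, either way round below 0.1 rad and contact force between each of the arm, the fingers and glue_pen below 0.1 N and linear speed of glue_pen below 0.02 m/s), for 0.2 s.
At the end, for the whole second after the job is handed in: Pen untouched in the cradle, nozzle down: -6..+15 mm from the lip position, 7 mm sideways, 4 mm off the floor, 0.1 rad. Stylus gripped (over 1 N), within 0.35 rad of upright, tip in the hole within 10 mm of the button top, button over 4.5 mm down (of 6), through the last second (all of step 1 and value of joint reset_button above 0.0045 m and distance between stylus_tip and button_top below 0.01 m and z of stylus_tip in the frame of aperture below -0.02 m and horizontal distance between stylus_tip and aperture below 0.008 m and angle between stylus's own z axis and vertical below 0.35 rad and contact force between the fingers and stylus above 1 N); the arm keeps its last pose, push and grip.
It fails at once if the first cork is moved more than 30 mm (distance of cork_a from where it was at the start of the episode above 0.03 m).
It fails at once if the second cork is moved more than 30 mm (distance of cork_b from where it was at the start of the episode above 0.03 m).
It fails at once if the red spool is moved more than 30 mm (distance of spool from where it was at the start of the episode above 0.03 m).
It fails at once if the bead jar is moved more than 30 mm (distance of bead_jar from where it was at the start of the episode above 0.03 m).
It fails at once if the brush in the rack is moved more than 30 mm (distance of brush from where it was at the start of the episode above 0.03 m).
It also fails if it takes over 61 s, if anything falls off the work surface, if the arm or the gripper's body presses on something with over 40 N, if the wrist force passes 120 N, or if a joint passes its speed limit or range.

## Working session

There is one attempt and no reset: what is moved stays moved. The work goes in short steps, Python scripts to look and compute and a tool call to move; the robot and the scene stay as the last step left them, time stands still between calls to the robot, and variables do not carry over. Pictures are saved under pics/ and viewed, at most 10 in all, crops included, and the job is handed in when it is done.

Besides the shell and the picture viewer there is one more tool, called after "Request:" as name(argument=value, ...), one argument or row to a line, values as JSON. carry_out: Moves the arm, as the interface text tells. Its arguments: {"type":"object","properties":{"xyz":{"type":"array","items":{"type":"array","items":{"type":"number"}}},"rot":{"type":"array","items":{"type":"array","items":{"type":"number"}}},"hand":{"type":"array","items":{"type":"number"}}},"required":["xyz","rot","hand"]}

```bash
mkdir -p pics; python3 - <<'E'
from bench import *
import cv2,numpy as np
s=sense();print({k:np.round(v,3) for k,v in s.items()},tip_extent)
for n in("side","top"):
    p,d=camera(n);cv2.imwrite(f"pics/{n}0.png",p);np.save(f"pics/{n}0.npy",d);m=camera_model(n);print(n,m)
E
```

```text
{'clock': np.float64(0.0), 'joints': array([-8.590e-01,  3.860e-01,  7.000e-03, -1.000e-03, -1.194e+00,
       -2.590e-01]), 'joint_velocities': array([ 0.001, -0.002, -0.   ,  0.001, -0.002, -0.001]), 'effort': array([ 0.0000e+00, -3.9067e+01,  1.8740e+01,  4.2200e+00,  1.1000e-02,
       -0.0000e+00]), 'eef_pos': array([ 273.27 , -561.602,  291.163]), 'eef_rot': array([-0.   , -0.224,  0.975,  0.001]), 'force': array([-0.231,  0.686, -0.809]), 'torque': array([-0.041, -0.041,  0.01 ]), 'grip_force': np.float64(0.0), 'finger_gap': np.float64(86.544)} 69.7
side {'fx': 407.8478209236702, 'fy': 407.8478209236702, 'cx': 255.75356419844576, 'cy': 188.77025283227997, 'R': array([[-0.998269  , -0.0576963 , -0.0114079 ],
       [-0.02438687,  0.58257711, -0.8124095 ],
       [ 0.05351901, -0.81072501, -0.5829757 ]]), 't': array([ 533.1498851 ,   79.28282553, 1150.53290244])}
top {'fx': 423.31981040326343, 'fy': 423.31981040326343, 'cx': 257.5376958584114, 'cy': 190.8715138783464, 'R': array([[ 0.01869052, -0.9994601 , -0.02702181],
       [-0.98473603, -0.01372401, -0.17351256],
       [ 0.17304803,  0.02985239, -0.98446088]]), 't': array([5.60527081e-01, 5.60195933e+02, 9.85386965e+02])}
```

View pics/side0.png

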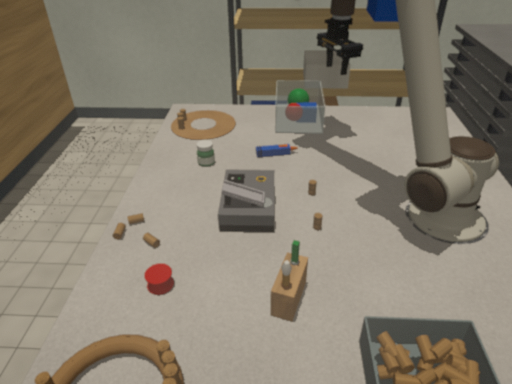

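View pics/top0.png

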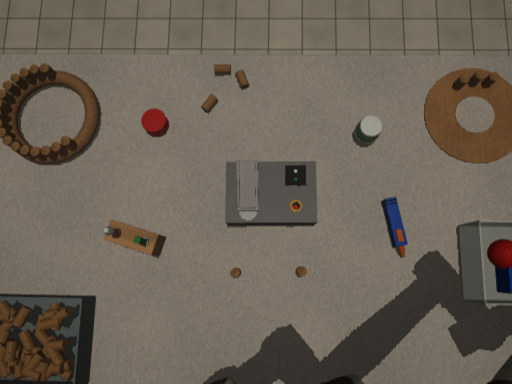

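The top view shows the pen at (395,226) with its nozzle towards the robot, and the station centred at (271,193) with the cradle on its left. The ring is at (296,206), the rack at (134,237) with the green stylus at (141,240), the corks at (236,272) and (301,271), the spool at (154,122) and the jar at (369,130). The side view agrees with this layout.

```bash
cat >h.py <<'E'
from bench import *
import cv2,numpy as np
def ray(n,uv):
    m=camera_model(n);R=m['R'];t=m['t']
    uv=np.atleast_2d(np.float64(uv));d=np.c_[(uv[:,0]-m['cx'])/m['fx'],(uv[:,1]-m['cy'])/m['fy'],np.ones(len(uv))]
    return -R.T@t,d@R
def onz(n,uv,z):
    o,d=ray(n,uv);return o+d*((z-o[2])/d[:,2])[:,None]
def ondep(n,uv,dep):
    o,d=ray(n,uv);return o+d*np.atleast_1d(dep)[:,None]
def blobs(img,lo,hi,roi,minA=8):
    x0,y0,x1,y1=roi;h=cv2.cvtColor(img,cv2.COLOR_BGR2HSV);m=np.zeros(h.shape[:2],np.uint8)
    m[y0:y1,x0:x1]=cv2.inRange(h[y0:y1,x0:x1],lo,hi)
    c,_=cv2.findContours(m,cv2.RETR_EXTERNAL,cv2.CHAIN_APPROX_NONE)
    return m,sorted([k for k in c if len(k)>minA],key=lambda k:-len(k))
def tri(a,b):
    o1,d1=ray('top',a);o2,d2=ray('side',b);d1=d1[0];d2=d2[0]
    s=np.linalg.lstsq(np.c_[d1,-d2],o2-o1,rcond=None)[0]
    p,q=o1+s[0]*d1,o2+s[1]*d2
    return (p+q)/2,np.linalg.norm(p-q)
E
cat >m.py <<'E'
from h import *
np.set_printoptions(precision=1,suppress=True)
I={n:cv2.imread(f"pics/{n}0.png") for n in("top","side")};D={n:np.load(f"pics/{n}0.npy") for n in I}
def rect(name,n,lo,hi,roi,z):
    m,c=blobs(I[n],lo,hi,roi)
    if not c: print(name,"none");return
    pts=onz(n,c[0][:,0,:],z)[:,:2].astype(np.float32);r=cv2.minAreaRect(pts)
    mm=cv2.erode(m,np.ones((2,2)));v,u=np.nonzero(mm if mm.any() else m);P=ondep(n,np.c_[u,v],D[n][v,u])
    print(name,n,"rect",np.round(r[0],1),np.round(r[1],1),round(r[2],1),"pix",cv2.minAreaRect(c[0])[0],"dep med",np.median(P,0),P.min(0),P.max(0))
rect("pen","top",(105,100,60),(130,255,255),(370,185,420,265),30)
rect("nozzle","top",(3,120,80),(22,255,255),(385,225,420,265),20)
rect("ring","top",(12,100,80),(35,255,255),(285,195,310,215),60)
rect("ring","side",(15,100,80),(35,255,255),(250,170,275,185),60)
rect("green","top",(45,80,20),(90,255,255),(120,225,165,260),140)
rect("green","side",(45,80,20),(90,255,255),(280,230,310,270),110)
rect("stationtop","top",(0,0,60),(180,60,110),(222,155,322,230),60)
rect("rack","top",(8,60,100),(25,200,255),(98,210,170,265),80)
# depth-based station/cradle/rack
def dep(roi,zlo,zhi,name):
    x0,y0,x1,y1=roi;u,v=np.meshgrid(range(x0,x1),range(y0,y1));u=u.ravel();v=v.ravel()
    P=ondep("top",np.c_[u,v],D["top"][v,u]);k=(P[:,2]>zlo)&(P[:,2]<zhi);Q=P[k]
    r=cv2.minAreaRect(Q[:,:2].astype(np.float32));print(name,len(Q),"c",np.round(r[0],1),np.round(r[1],1),round(r[2],1),"medz",np.median(Q[:,2]));return Q
dep((215,150,330,235),54,66,"station top")
Q=dep((215,150,330,235),72,130,"cradle")
A=np.c_[Q[:,:2],np.ones(len(Q))];f=np.linalg.lstsq(A,Q[:,2],rcond=None)[0];print("plane",np.round(f,4))
dep((90,205,180,265),74,86,"rack top")
dep((90,205,180,265),100,170,"tools")
for nm,roi,z in(("corkA",(225,262,246,282),(35,50)),("corkB",(291,262,312,282),(35,50)),("spool",(135,100,175,140),(30,48)),("jar",(350,105,390,150),(60,85)),("pen",(375,185,415,265),(24,34))):dep(roi,*z,nm)
p=lambda n,x0,y0,x1,y1,f:cv2.resize(I[n][y0:y1,x0:x1],None,fx=f,fy=f,interpolation=cv2.INTER_CUBIC)
a=p("top",90,150,330,270,3);b=p("side",210,160,310,320,2)
o=np.zeros((600,800,3),np.uint8);o[:a.shape[0]//1,:720]=a;
s=p("side",190,160,320,240,2.4);
o[380:380+s.shape[0],:s.shape[1]]=s;t=p("top",375,190,415,262,2.9);o[380:380+t.shape[0],330:330+t.shape[1]]=t
t=p("side",260,230,315,320,2.3);o[380:380+t.shape[0],470:470+t.shape[1]]=t
cv2.imwrite("pics/crops.png",o)
E
python3 m.py
```

```text
pen top rect [ 493.  -327.3] [117.6  28.1] 12.0 pix (395.4706115722656, 221.38238525390625) dep med [ 498.7 -326.4   28.9] [ 381.1 -351.3   14.4] [ 547.9  -21.2 1067.3]
nozzle top rect [ 460.2 -338.8] [27.4 13.1] 11.8 pix (399.50006103515625, 235.0000457763672) dep med [ 449.8 -339.3   30.2] [ 409.8 -348.8   18. ] [ 469.9 -328.5   36.6]
ring top rect [525.1 -82.3] [29.1 26.3] 0.3 pix (295.5, 205.0) dep med [522.6 -83.6  59.2] [510.4 -95.7  55.9] [535.2 -71.5  62. ]
ring side rect [524.1 -82.9] [26.8 26.4] 2.3 pix (260.5, 178.5) dep med [520.9 -81.2  60.6] [510.6 -92.1  55.4] [534.3 -67.5  63. ]
green top rect [429.7 264.4] [25.7 12.8] 69.8 pix (139.3793182373047, 240.55169677734375) dep med [430.  266.2 135.8] [381.1 -21.2  94.7] [ 435.4  275.1 1067.3]
green side rect [431.5 267.6] [62.2 11.6] 85.5 pix (294.8558654785156, 250.87351989746094) dep med [430.9 278.9 120.4] [426.  271.8  93.4] [435.8 283.  142.1]
stationtop top rect [553.7 -21.8] [164.4 220.9] 1.1 pix (271.0, 193.49996948242188) dep med [546.9 -32.8  59. ] [ 381.1 -140.4   -4.7] [ 632.6   86.9 1067.3]
rack top rect [442.  305.2] [121.   53.2] 73.5 pix (130.34967041015625, 236.51602172851562) dep med [440.1 304.8  78.9] [381.1 -21.2  -3.9] [ 480.2  397.  1067.3]
station top 4486 c [558.8 -21.9] [150.7 220.2] 1.1 medz 59.067532142395805
cradle 1043 c [566.8  32.5] [112.1  50. ] 0.4 medz 92.38005840702453
plane [   0.3    0.  -104.5]
rack top 905 c [442.5 304.9] [121.3  50. ] 73.6 medz 79.04146445530887
tools 168 c [443.9 304.3] [85.4 19.8] 75.8 medz 136.54740164168203
corkA 79 c [364.2  61. ] [21.8 21.8] 49.1 medz 43.63645495360015
corkB 82 c [370.8 -97.7] [21.1 21.6] 1.0 medz 43.79759529992674
spool 459 c [743.6 281.2] [62.8 60. ] 45.1 medz 38.666949009766086
jar 395 c [ 721.2 -262.7] [51.5 52.3] 29.1 medz 73.60525844186964
pen 603 c [ 486.3 -329.2] [136.4  31.2] 11.6 medz 28.94818923670846
```

View pics/crops.png

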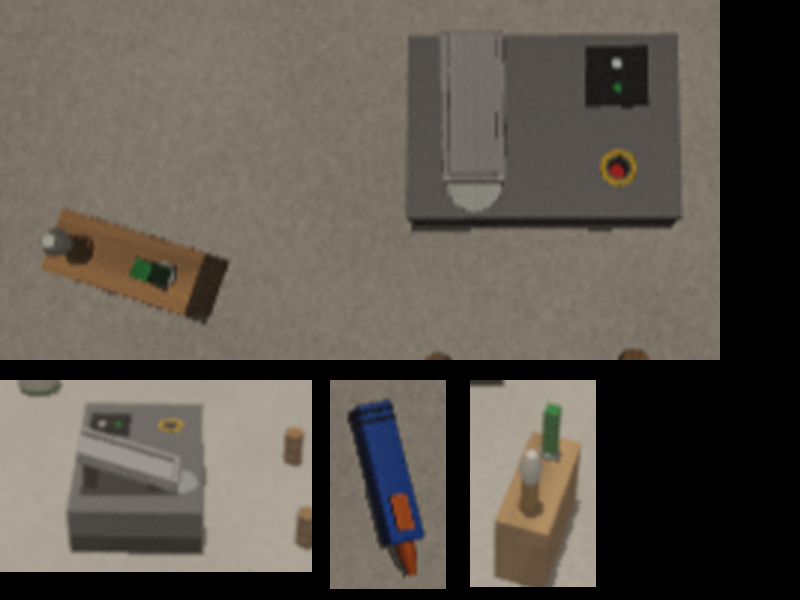

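The views agree with the given sizes:

| Item | Measured | Check |
|---|---|---|
| Station | (558.8, -21.9), yaw about 1° | ring predicted (525, -82.6), measured (525, -82.3) |
| Pen | (493.5, -327.5), yaw 11.8° | two estimates about 1 mm apart |
| Rack | (442.5, 304.9), y-axis at 73.6° | top size 121 x 50, height 79 |
| Stylus | about (432, 271.5) | sits at the rack's -y hole |

Next I'll plan the moves.

```bash
cat >plan.py <<'E'
import numpy as np
from scipy.spatial.transform import Rotation as R
# commanded pose known: P, Q ; a tool target by world xyz and closing direction yaw (deg) and tilt about world y (deg)
def ori(yaw,tilt=0):
    y=np.radians(yaw);Y=np.array([np.cos(y),np.sin(y),0]);Z=np.array([0,0,-1.]);X=np.cross(Y,Z)
    M=R.from_matrix(np.c_[X,Y,Z])
    return R.from_rotvec(np.radians(tilt)*-Y)*M   # positive: body leans towards -x if Y~+y
def step(P,Q,T,O):
    d=np.round(Q.inv().apply(np.array(T)-P),1);r=np.round((Q.inv()*O).as_rotvec(),3)
    print("xyz",d.tolist(),"rot",r.tolist(),"rows>=",np.ceil(max(np.linalg.norm(d)/41.7,np.degrees(np.linalg.norm(r))/7.16)))
    return P+Q.apply(d),Q*R.from_rotvec(r)
E
python3 - <<'E'
from plan import *
from bench import sense
P=np.array([273.44,-561.988,292.25]);s=sense();w=s['eef_rot'];Q=R.from_quat([w[1],w[2],w[3],w[0]])
print(Q.as_matrix().round(3))
Q=ori(np.degrees(np.arctan2(*Q.as_matrix()[[1,0],1])))
c,sn=np.cos(np.radians(20)),np.sin(np.radians(20));yw=np.radians(1)
ax=np.array([c*np.cos(yw),c*np.sin(yw),sn]);n=np.array([-sn*np.cos(yw),-sn*np.sin(yw),c]);C=np.array([572.7,33.2,94])
O=ori(91,20);print("tool z",O.as_matrix()[:,2],"-n",-n)
for T,o in [((493.5,-327.5,200),ori(101.8)),((493.5,-327.5,82),ori(101.8)),((493.5,-327.5,260),ori(101.8)),(C+5*ax+160*n,O),(C+5*ax+90*n,O),(C+5*ax+82*n,O)]:
    P,Q=step(P,Q,T,o);print(P.round(1))
E
```

```text
[[-0.899 -0.437 -0.001]
 [-0.437  0.899  0.002]
 [ 0.     0.002 -1.   ]]
tool z [ 0.34196805  0.00596907 -0.93969262] -n [ 0.34196805  0.00596907 -0.93969262]
xyz [-300.5, 114.6, 92.2] rot [0.0, 0.0, 0.247] rows>= 9.0
[ 493.6 -327.5  200. ]
xyz [0.1, 0.0, 118.1] rot [0.0, 0.0, -0.0] rows>= 3.0
[ 493.5 -327.5   81.9]
xyz [-0.0, 0.0, -178.1] rot [0.0, 0.0, -0.0] rows>= 5.0
[ 493.5 -327.5  260. ]
xyz [-102.1, 346.3, 14.0] rot [0.033, -0.348, 0.186] rows>= 9.0
[522.7  32.3 246. ]
xyz [-0.0, 0.0, 70.0] rot [-0.0, -0.0, 0.0] rows>= 2.0
[546.6  32.7 180.3]
xyz [-0.0, 0.0, 8.0] rot [-0.0, -0.0, 0.0] rows>= 1.0
[549.4  32.8 172.8]
```

The rows are not in the units I measure in: shifts go in shares of 1 m and turns go in shares of pi rad. I convert before sending: -150 mm / 1000 = -0.15, 57.3 mm / 1000 = 0.0573.

Request:
carry_out(
  xyz=[
    [-0.035, 0.0135, 0.005],
    [-0.07, 0.027, 0.01],
    [-0.105, 0.04, 0.015],
    [-0.14, 0.0535, 0.02],
    [-0.15, 0.0573, 0.02],
  ],
  rot=[
    [0, 0, 0],
    [0, 0, 0],
    [0, 0, 0],
    [0, 0, 0],
    [0, 0, 0],
  ],
  hand=[1, 1, 1, 1, 1],
)

```text
clock: 0.52
eef_pos: [385.3, -441.4, 270.7]
eef_rot: [-0.0, -0.226, 0.974, 0.001]
force: [-0.1, -0.1, -0.4]
finger_gap: 87.0
grip_force: 0.0
```

In the tool's units: -150.5 mm / 1000 = -0.1505, -140 mm / 1000 = -0.14, 0.247 rad / 3.1416 = 0.0786.

Request:
carry_out(
  xyz=[
    [-0.035, 0.0135, 0.016],
    [-0.07, 0.027, 0.032],
    [-0.105, 0.04, 0.048],
    [-0.14, 0.0535, 0.064],
    [-0.1505, 0.0573, 0.0722],
  ],
  rot=[
    [0, 0, 0.0191],
    [0, 0, 0.0382],
    [0, 0, 0.0573],
    [0, 0, 0.0764],
    [0, 0, 0.0786],
  ],
  hand=[1, 1, 1, 1, 1],
)

```text
clock: 0.93
eef_pos: [495.4, -324.3, 197.8]
eef_rot: [-0.001, -0.103, 0.995, 0.001]
force: [0.0, -0.3, -0.4]
finger_gap: 87.3
grip_force: 0.0
```

In the tool's units: 60 mm / 1000 = 0.06, 40 mm / 1000 = 0.04.

Request:
carry_out(
  xyz=[
    [0, 0, 0.02],
    [0, 0, 0.04],
    [0, 0, 0.06],
    [0, 0, 0.06],
    [0, 0, 0.06],
  ],
  rot=[
    [0, 0, 0],
    [0, 0, 0],
    [0, 0, 0],
    [0, 0, 0],
    [0, 0, 0],
  ],
  hand=[1, 1, 1, 1, 1],
)

```text
clock: 1.35
eef_pos: [492.8, -327.7, 139.2]
eef_rot: [-0.001, -0.103, 0.995, 0.0]
force: [0.2, 0.3, 0.2]
finger_gap: 86.9
grip_force: 0.0
```

In the tool's units: 58 mm / 1000 = 0.058, 40 mm / 1000 = 0.04.

Request:
carry_out(
  xyz=[
    [0, 0, 0.02],
    [0, 0, 0.04],
    [0, 0, 0.058],
    [0, 0, 0.058],
    [0, 0, 0.058],
  ],
  rot=[
    [0, 0, 0],
    [0, 0, 0],
    [0, 0, 0],
    [0, 0, 0],
    [0, 0, 0],
  ],
  hand=[1, 1, 1, 1, 1],
)

```text
clock: 1.77
eef_pos: [493.8, -328.0, 82.9]
eef_rot: [0.0, -0.103, 0.995, -0.0]
force: [0.6, 0.2, 0.0]
finger_gap: 86.6
grip_force: 0.0
```

Request:
carry_out(
  xyz=[
    [0, 0, 0],
    [0, 0, 0],
    [0, 0, 0],
    [0, 0, 0],
    [0, 0, 0],
  ],
  rot=[
    [0, 0, 0],
    [0, 0, 0],
    [0, 0, 0],
    [0, 0, 0],
    [0, 0, 0],
  ],
  hand=[0.2, 0.2, 0.2, 0.2, 0.2],
)

```text
clock: 2.18
eef_pos: [493.8, -327.6, 82.7]
eef_rot: [0.001, -0.103, 0.995, -0.0]
force: [-0.4, -0.2, 0.8]
finger_gap: 61.3
grip_force: 0.0
```

Request:
carry_out(
  xyz=[
    [0, 0, 0],
    [0, 0, 0],
    [0, 0, 0],
    [0, 0, 0],
    [0, 0, 0],
  ],
  rot=[
    [0, 0, 0],
    [0, 0, 0],
    [0, 0, 0],
    [0, 0, 0],
    [0, 0, 0],
  ],
  hand=[0, 0, 0, 0, 0],
)

```text
clock: 2.6
eef_pos: [493.5, -327.5, 82.0]
eef_rot: [-0.0, -0.103, 0.995, -0.0]
force: [-0.3, 1.0, 0.1]
finger_gap: 29.7
grip_force: 30.0
```

In the tool's units: -178 mm / 1000 = -0.178, -140 mm / 1000 = -0.14.

Request:
carry_out(
  xyz=[
    [0, 0, -0.02],
    [0, 0, -0.06],
    [0, 0, -0.1],
    [0, 0, -0.14],
    [0, 0, -0.178],
  ],
  rot=[
    [0, 0, 0],
    [0, 0, 0],
    [0, 0, 0],
    [0, 0, 0],
    [0, 0, 0],
  ],
  hand=[0, 0, 0, 0, 0],
)

```text
clock: 3.02
eef_pos: [493.0, -327.2, 261.6]
eef_rot: [-0.0, -0.103, 0.995, 0.0]
force: [0.6, 0.2, -2.3]
finger_gap: 29.5
grip_force: 30.0
```

In the tool's units: 175 mm / 1000 = 0.175, 140 mm / 1000 = 0.14.

Request:
carry_out(
  xyz=[
    [-0.01, 0.035, 0],
    [-0.02, 0.07, 0],
    [-0.03, 0.105, 0],
    [-0.04, 0.14, 0],
    [-0.05, 0.175, 0],
  ],
  rot=[
    [0, 0, 0],
    [0, 0, 0],
    [0, 0, 0],
    [0, 0, 0],
    [0, 0, 0],
  ],
  hand=[0, 0, 0, 0, 0],
)

```text
clock: 3.43
eef_pos: [505.9, -144.3, 259.5]
eef_rot: [-0.001, -0.102, 0.995, 0.0]
force: [1.4, 1.2, -1.7]
finger_gap: 30.0
grip_force: 30.0
```

In the tool's units: 171.3 mm / 1000 = 0.1713, 137 mm / 1000 = 0.137, -0.348 rad / 3.1416 = -0.1108.

Request:
carry_out(
  xyz=[
    [-0.01, 0.034, 0.003],
    [-0.02, 0.068, 0.006],
    [-0.03, 0.103, 0.009],
    [-0.04, 0.137, 0.012],
    [-0.0521, 0.1713, 0.014],
  ],
  rot=[
    [0.0029, -0.0318, 0.0172],
    [0.006, -0.0637, 0.0341],
    [0.0092, -0.0955, 0.0509],
    [0.0105, -0.1108, 0.0592],
    [0.0105, -0.1108, 0.0592],
  ],
  hand=[0, 0, 0, 0, 0],
)

```text
clock: 3.85
eef_pos: [519.2, 30.0, 244.8]
eef_rot: [0.173, -0.008, 0.985, 0.001]
force: [0.1, -1.3, -2.8]
finger_gap: 29.6
grip_force: 30.0
```

```bash
python3 - <<'E'
from h import *
np.set_printoptions(precision=1,suppress=True)
I={}
for n in("side","top"):
    p,d=camera(n);I[n]=p;cv2.imwrite(f"pics/{n}1.png",p)
s=sense();print(s['clock'],s['eef_pos'],s['eef_rot'],s['finger_gap'],s['grip_force'])
f=lambda n,x0,y0,x1,y1,k:cv2.resize(I[n][y0:y1,x0:x1],None,fx=k,fy=k,interpolation=cv2.INTER_CUBIC)
o=np.hstack([f("top",200,130,330,290,3),f("side",185,60,315,220,3)]);cv2.imwrite("pics/c1.png",o)
E
```

```text
3.95 [521.5  33.7 245.3] [ 0.2 -0.   1.   0. ] 29.780430800639323 30.000501573085785
```

View pics/c1.png

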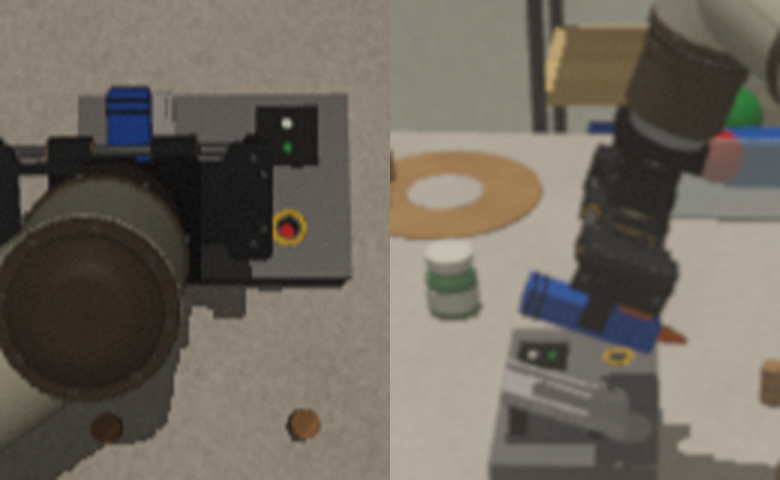

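The pen is gripped with its nozzle down-slope, parallel to the cradle and above it; its rear top edge is at top px (243,160). I'll check the along-slope offset before lowering.

```bash
python3 - <<'E'
from h import *
np.set_printoptions(precision=1,suppress=True)
s=sense();P=s['eef_pos'];w=s['eef_rot'];from scipy.spatial.transform import Rotation as R
M=R.from_quat([w[1],w[2],w[3],w[0]]).as_matrix();print(P,M)
ax=-M[:,0];n=-M[:,2];o=P-82*n
for nm,X in(("rear top",o+60*ax+30*n),("front top",o-60*ax+30*n),("nozzle",o-88*ax+17*n),("rear bot",o+60*ax)):
  for c in("top","side"):
    m=camera_model(c);q=m['R']@X+m['t'];print(nm,c,np.array([m['fx']*q[0]/q[2]+m['cx'],m['fy']*q[1]/q[2]+m['cy']]))
for n_ in("top","side"):
    I=cv2.imread(f"pics/{n_}1.png");roi=(225,140,260,190) if n_=="top" else (220,140,290,185)
    m,c=blobs(I,(105,100,40),(130,255,255),roi);print(n_,cv2.boundingRect(c[0]))
I=cv2.imread("pics/side1.png");m,c=blobs(I,(3,120,60),(22,255,255),(396//1-0-0,140,420,185) if 0 else (260,155,300,185));[print("or",cv2.boundingRect(k)) for k in c]
E
```

```text
[521.5  33.7 245.3] [[-0.9 -0.   0.3]
 [-0.   1.   0. ]
 [-0.3 -0.  -0.9]]
rear top top [243.2 159.7]
rear top side [229.5 152.7]
front top top [244.4 216.2]
front top side [274.1 166.8]
nozzle top [245.  227.5]
nozzle side [282.4 173.9]
rear bot top [244.  158.3]
rear bot side [226.1 162.2]
top (236, 160, 14, 19)
side (230, 152, 22, 17)
or (260, 176, 6, 6)
or (262, 162, 10, 4)
or (275, 169, 8, 5)
```

In the tool's units: 70 mm / 1000 = 0.07, 60 mm / 1000 = 0.06.

Request:
carry_out(
  xyz=[
    [0, 0, 0.02],
    [0, 0, 0.04],
    [0, 0, 0.06],
    [0, 0, 0.07],
    [0, 0, 0.07],
  ],
  rot=[
    [0, 0, 0],
    [0, 0, 0],
    [0, 0, 0],
    [0, 0, 0],
    [0, 0, 0],
  ],
  hand=[0, 0, 0, 0, 0],
)

```text
clock: 4.37
eef_pos: [544.9, 29.0, 177.0]
eef_rot: [0.17, -0.008, 0.985, -0.0]
force: [-1.1, 0.8, -1.9]
finger_gap: 29.6
grip_force: 30.0
```

In the tool's units: 6 mm / 1000 = 0.006, 4.5 mm / 1000 = 0.0045.

Request:
carry_out(
  xyz=[
    [0, 0, 0.0015],
    [0, 0, 0.003],
    [0, 0, 0.0045],
    [0, 0, 0.006],
    [0, 0, 0.006],
  ],
  rot=[
    [0, 0, 0],
    [0, 0, 0],
    [0, 0, 0],
    [0, 0, 0],
    [0, 0, 0],
  ],
  hand=[0, 0, 0, 0, 0],
)

```text
clock: 4.78
eef_pos: [548.4, 30.2, 175.2]
eef_rot: [0.174, -0.009, 0.985, 0.002]
force: [-0.1, -0.4, -2.5]
finger_gap: 29.9
grip_force: 30.0
```

```bash
python3 - <<'E'
from h import *
I={n:camera(n)[0] for n in("top","side")};s=sense();print(s['clock'],s['eef_pos'],s['force'],s['torque'])
f=lambda n,x0,y0,x1,y1,k:cv2.resize(I[n][y0:y1,x0:x1],None,fx=k,fy=k,interpolation=cv2.INTER_CUBIC)
cv2.imwrite("pics/c2.png",np.hstack([f("top",215,140,325,240,3.5),f("side",200,130,310,230,3.5)]))
E
```

```text
4.8833 [548.40450602  30.20140703 175.15417591] [ 0.0120404  -0.29336087 -2.452378  ] [-0.0665163   0.91473405 -0.00525074]
```

View pics/c2.png

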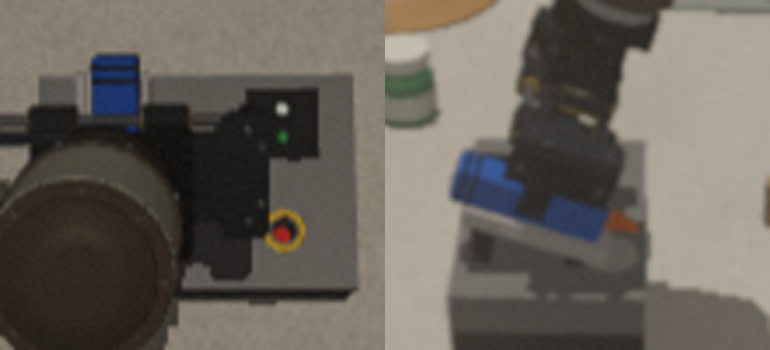

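In the tool's units: 2.5 mm / 1000 = 0.0025, 1.5 mm / 1000 = 0.0015.

Request:
carry_out(
  xyz=[
    [0, 0.0015, 0],
    [0, 0.0025, 0],
    [0, 0.0025, 0],
    [0, 0.0025, 0],
  ],
  rot=[
    [0, 0, 0],
    [0, 0, 0],
    [0, 0, 0],
    [0, 0, 0],
  ],
  hand=[0, 0, 0, 0],
)

```text
clock: 5.22
eef_pos: [548.3, 32.8, 174.8]
eef_rot: [0.174, -0.009, 0.985, 0.001]
force: [-0.5, 0.0, -1.7]
finger_gap: 29.5
grip_force: 30.0
```

In the tool's units: 1 mm / 1000 = 0.001.

Request:
carry_out(
  xyz=[
    [0, 0, 0.001],
    [0, 0, 0.001],
    [0, 0, 0.001],
    [0, 0, 0.001],
  ],
  rot=[
    [0, 0, 0],
    [0, 0, 0],
    [0, 0, 0],
    [0, 0, 0],
  ],
  hand=[0, 0, 0, 0],
)

```text
clock: 5.55
eef_pos: [548.7, 32.7, 173.8]
eef_rot: [0.174, -0.009, 0.985, 0.001]
force: [0.0, -0.3, -1.4]
finger_gap: 29.6
grip_force: 30.0
```

In the tool's units: 1.2 mm / 1000 = 0.0012, 0.6 mm / 1000 = 0.0006.

Request:
carry_out(
  xyz=[
    [0, 0, 0.0006],
    [0, 0, 0.0012],
    [0, 0, 0.0012],
    [0, 0, 0.0012],
  ],
  rot=[
    [0, 0, 0],
    [0, 0, 0],
    [0, 0, 0],
    [0, 0, 0],
  ],
  hand=[0, 0, 0, 0],
)

```text
clock: 5.88
eef_pos: [549.1, 32.7, 172.7]
eef_rot: [0.174, -0.009, 0.985, 0.001]
force: [1.1, -0.1, -2.3]
finger_gap: 29.4
grip_force: 30.0
```

In the tool's units: 0.8 mm / 1000 = 0.0008, 0.4 mm / 1000 = 0.0004.

Request:
carry_out(
  xyz=[
    [0, 0, 0.0004],
    [0, 0, 0.0008],
    [0, 0, 0.0008],
    [0, 0, 0.0008],
  ],
  rot=[
    [0, 0, 0],
    [0, 0, 0],
    [0, 0, 0],
    [0, 0, 0],
  ],
  hand=[0, 0, 0, 0],
)

```text
clock: 6.22
eef_pos: [549.3, 32.7, 172.5]
eef_rot: [0.174, -0.009, 0.985, 0.001]
force: [-5.2, 0.6, 4.0]
finger_gap: 29.6
grip_force: 30.0
```

In the tool's units: 0.8 mm / 1000 = 0.0008, 0.4 mm / 1000 = 0.0004.

Request:
carry_out(
  xyz=[
    [0, 0, 0.0004],
    [0, 0, 0.0008],
    [0, 0, 0.0008],
    [0, 0, 0.0008],
  ],
  rot=[
    [0, 0, 0],
    [0, 0, 0],
    [0, 0, 0],
    [0, 0, 0],
  ],
  hand=[0, 0, 0, 0],
)

```text
clock: 6.55
eef_pos: [549.2, 32.7, 172.4]
eef_rot: [0.174, -0.009, 0.985, 0.001]
force: [-9.9, 1.3, 10.5]
finger_gap: 29.4
grip_force: 30.0
```

In the tool's units: -0.8 mm / 1000 = -0.0008.

Request:
carry_out(
  xyz=[
    [0, 0, -0.0008],
    [0, 0, -0.0008],
    [0, 0, -0.0008],
    [0, 0, -0.0008],
    [0, 0, -0.0008],
  ],
  rot=[
    [0, 0, 0],
    [0, 0, 0],
    [0, 0, 0],
    [0, 0, 0],
    [0, 0, 0],
  ],
  hand=[0, 0, 0.5, 0.9, 0.9],
)

```text
clock: 6.97
eef_pos: [549.9, 32.9, 172.0]
eef_rot: [0.174, -0.009, 0.985, 0.002]
force: [-0.1, 0.3, -0.3]
finger_gap: 42.6
grip_force: 0.0
```

In the tool's units: -0.8 mm / 1000 = -0.0008.

Request:
carry_out(
  xyz=[
    [0, 0, -0.0008],
    [0, 0, -0.0008],
    [0, 0, -0.0008],
    [0, 0, -0.0008],
    [0, 0, -0.0008],
  ],
  rot=[
    [0, 0, 0],
    [0, 0, 0],
    [0, 0, 0],
    [0, 0, 0],
    [0, 0, 0],
  ],
  hand=[0.9, 0.9, 0.9, 0.9, 0.9],
)

```text
clock: 7.38
eef_pos: [549.1, 32.7, 172.7]
eef_rot: [0.174, -0.009, 0.985, 0.001]
force: [0.6, 0.1, -0.4]
finger_gap: 73.9
grip_force: 0.0
```

In the tool's units: -120 mm / 1000 = -0.12, -90 mm / 1000 = -0.09.

Request:
carry_out(
  xyz=[
    [0, 0, -0.01],
    [0, 0, -0.03],
    [0, 0, -0.06],
    [0, 0, -0.09],
    [0, 0, -0.12],
  ],
  rot=[
    [0, 0, 0],
    [0, 0, 0],
    [0, 0, 0],
    [0, 0, 0],
    [0, 0, 0],
  ],
  hand=[1, 1, 1, 1, 1],
)

```text
clock: 7.8
eef_pos: [507.4, 32.0, 286.5]
eef_rot: [0.173, -0.009, 0.985, 0.001]
force: [0.5, -0.0, -0.2]
finger_gap: 86.6
grip_force: 0.0
```

Request:
carry_out(
  xyz=[
    [0, 0, 0],
    [0, 0, 0],
  ],
  rot=[
    [0, 0, 0],
    [0, 0, 0],
  ],
  hand=[1, 1],
)

```text
clock: 7.97
eef_pos: [508.3, 32.3, 287.6]
eef_rot: [0.176, -0.009, 0.984, 0.003]
force: [-0.4, 0.0, 0.1]
finger_gap: 87.4
grip_force: 0.0
```

```bash
python3 - <<'E'
from plan import *
from bench import sense
s=sense();P=s['eef_pos'];w=s['eef_rot'];Q=R.from_quat([w[1],w[2],w[3],w[0]]);print(P,w,s['finger_gap'],s['joints'])
yr=163.6
for T,o in [((440,200,280),ori(127)),((432.3,271.4,240),ori(yr)),((432.3,271.4,167),ori(yr))]:
    P,Q=step(P,Q,T,o);print(P.round(1))
E
```

```text
[508.29829006  32.3247585  287.6040952 ] [ 0.1758381  -0.00879201  0.98437653  0.00255129] 87.37939249837285 [ 0.44292781  0.05890702 -0.56248857  0.23902695 -0.63803997 -2.16591981]
xyz [63.9, 168.9, -15.1] rot [-0.109, 0.342, -0.621] rows>= 6.0
[440.1 200.  280. ]
xyz [-36.7, 61.7, 40.0] rot [-0.0, 0.0, -0.639] rows>= 6.0
[432.3 271.4 240. ]
xyz [0.0, 0.0, 73.0] rot [-0.0, 0.0, -0.0] rows>= 2.0
[432.3 271.4 167. ]
```

In the tool's units: 168.9 mm / 1000 = 0.1689, 135 mm / 1000 = 0.135, -0.31 rad / 3.1416 = -0.0987.

Request:
carry_out(
  xyz=[
    [0.012, 0.033, -0.003],
    [0.025, 0.067, -0.006],
    [0.038, 0.1, -0.009],
    [0.051, 0.135, -0.012],
    [0.0639, 0.1689, -0.0151],
  ],
  rot=[
    [-0.0057, 0.0181, -0.0328],
    [-0.0115, 0.0363, -0.0659],
    [-0.0172, 0.0544, -0.0987],
    [-0.0232, 0.0726, -0.1318],
    [-0.029, 0.0907, -0.1646],
  ],
  hand=[1, 1, 1, 1, 1],
)

```text
clock: 8.38
eef_pos: [438.7, 200.7, 276.4]
eef_rot: [0.025, -0.269, 0.963, -0.0]
force: [-0.3, 0.3, 0.1]
finger_gap: 86.8
grip_force: 0.0
```

Request:
carry_out(
  xyz=[
    [0, 0, 0],
    [0, 0, 0],
  ],
  rot=[
    [0, 0, 0],
    [0, 0, 0],
  ],
  hand=[1, 1],
)

```text
clock: 8.55
eef_pos: [439.6, 201.1, 276.0]
eef_rot: [0.026, -0.268, 0.963, -0.001]
force: [-0.4, 0.4, -0.1]
finger_gap: 87.3
grip_force: 0.0
```

```bash
python3 - <<'E'
from plan import *
from h import *
I={n:camera(n)[0] for n in("top","side")}
s=sense();P=s['eef_pos'];w=s['eef_rot'];Q=R.from_quat([w[1],w[2],w[3],w[0]]);print(s['clock'],P,w,s['joints'])
for T,o in [((432.3,271.4,240),ori(163.6)),((432.3,271.4,167),ori(163.6))]:
    P,Q=step(P,Q,T,o);print(P.round(1))
f=lambda n,x0,y0,x1,y1,k:cv2.resize(I[n][y0:y1,x0:x1],None,fx=k,fy=k,interpolation=cv2.INTER_CUBIC)
cv2.imwrite("pics/c3.png",np.vstack([np.hstack([f("top",200,140,330,230,3),f("side",200,140,330,230,3)]),f("side",200,70,460,170,3)[:, :780]]))
m,c=blobs(I["top"],(105,100,40),(130,255,255),(215,145,275,230));print(cv2.minAreaRect(c[0]))
cw,sn=np.cos(.349),np.sin(.349)
for nm,a,b,n in(("rear top",60,0,30),("front top",-60,0,30),("nozzle",-88,0,17)):
    X=np.array([572.7+a*cw-n*sn,33.2+a*.0164,94+a*sn+n*cw])
    for k in("top","side"):
        m_=camera_model(k);q=m_['R']@X+m_['t'];print(nm,k,(m_['fx']*q[0]/q[2]+m_['cx']).round(1),(m_['fy']*q[1]/q[2]+m_['cy']).round(1))
E
```

```text
8.65 [439.52551297 199.14705046 276.36273261] [ 2.64166157e-02 -2.66887370e-01  9.63365392e-01 -6.45282651e-04] [ 0.77672957  0.13337381 -0.39346869  0.03182169 -0.99859359 -1.82363396]
xyz [-29.1, 66.2, 36.9] rot [-0.033, 0.043, -0.744] rows>= 6.0
[432.3 271.4 240. ]
xyz [-0.1, 0.0, 73.0] rot [-0.0, -0.001, 0.0] rows>= 2.0
[432.3 271.4 167. ]
((246.4833526611328, 181.5005645751953), (51.338157653808594, 12.726265907287598), 88.09085083007812)
rear top top 246.0 157.8
rear top side 222.2 176.7
front top top 246.7 209.9
front top side 265.1 189.9
nozzle top 247.2 220.4
nozzle side 273.1 196.6
```

View pics/c3.png

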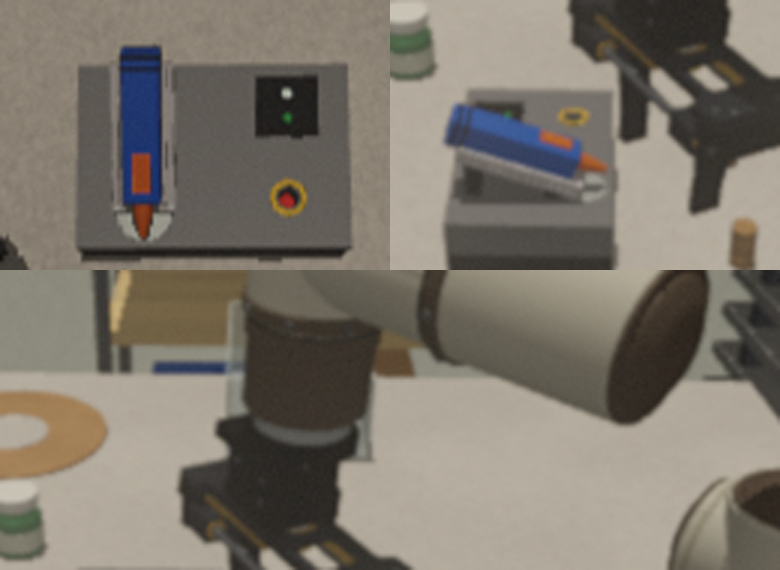

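The pen lies between the rails, nozzle down, centred sideways at top col 246.5 against 246.4 expected. It sits about 4–5 mm up from the lip, within the tolerance. Next is the stylus.

In the tool's units: 66.2 mm / 1000 = 0.0662, 53 mm / 1000 = 0.053, -0.595 rad / 3.1416 = -0.1894.

Request:
carry_out(
  xyz=[
    [-0.006, 0.013, 0.007],
    [-0.012, 0.026, 0.014],
    [-0.018, 0.04, 0.021],
    [-0.024, 0.053, 0.028],
    [-0.0291, 0.0662, 0.0369],
  ],
  rot=[
    [-0.0016, 0.0022, -0.0379],
    [-0.0035, 0.0045, -0.0758],
    [-0.0051, 0.0067, -0.1136],
    [-0.0067, 0.0089, -0.1515],
    [-0.0083, 0.0108, -0.1894],
  ],
  hand=[1, 1, 1, 1, 1],
)

```text
clock: 9.07
eef_pos: [433.0, 271.1, 241.1]
eef_rot: [0.007, -0.539, 0.842, -0.0]
force: [-0.3, 1.0, -0.1]
finger_gap: 86.9
grip_force: 0.0
```

In the tool's units: -0.007 rad / 3.1416 = -0.0022.

Request:
carry_out(
  xyz=[
    [0, 0, 0],
    [0, 0, 0],
    [0, 0, 0],
    [0, 0, 0],
  ],
  rot=[
    [-0.001, 0.0013, -0.0223],
    [-0.0022, 0.0029, -0.0474],
    [-0.0022, 0.0029, -0.0474],
    [-0.0022, 0.0029, -0.0474],
  ],
  hand=[1, 1, 1, 1],
)

```text
clock: 9.4
eef_pos: [432.8, 270.8, 241.1]
eef_rot: [0.001, -0.598, 0.802, -0.0]
force: [0.3, -0.5, -0.0]
finger_gap: 87.1
grip_force: 0.0
```

```bash
python3 - <<'E'
from plan import *
from h import *
p,d=camera("side");cv2.imwrite("pics/side4.png",p)
s=sense();P=s['eef_pos'];w=s['eef_rot'];Q=R.from_quat([w[1],w[2],w[3],w[0]]);print(s['clock'],P,w,s['joints'])
for T,o in [((432.3,271.4,167),ori(163.6))]: step(P,Q,T,o)
m,c=blobs(p,(45,80,20),(90,255,255),(270,220,320,280));print([cv2.minAreaRect(k) for k in c[:2]])
for z in(86,113,140):
    m_=camera_model("side");q=m_['R']@np.array([432.3,271.4,z])+m_['t'];print(z,m_['fx']*q[0]/q[2]+m_['cx'],m_['fy']*q[1]/q[2]+m_['cy'])
cv2.imwrite("pics/c4.png",cv2.resize(p[170:330,230:370],None,fx=3.5,fy=3.5,interpolation=cv2.INTER_CUBIC))
E
```

```text
9.45 [432.77925928 270.89918135 241.2973641 ] [ 1.00704105e-03 -5.97886642e-01  8.01579991e-01 -2.59141354e-04] [ 0.87809188  0.23587213 -0.34639533  0.00117129 -0.98669331 -1.16780838]
xyz [-0.2, 0.7, 74.3] rot [-0.002, 0.001, -0.003] rows>= 2.0
[((294.0, 251.5), (19.0, 6.0), 90.0)]
86 294.1043983364679 259.6342794716239
113 294.642867714583 250.81351500143757
140 295.2007762700729 241.67431384369635
```

View pics/c4.png

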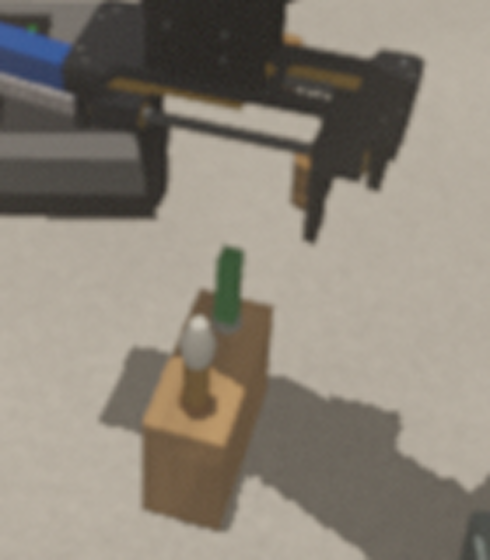

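The stylus stands at side px (294,251), where its measured position predicts, midway between the open fingers. I'll lower and grip it.

In the tool's units: 74 mm / 1000 = 0.074, 68 mm / 1000 = 0.068.

Request:
carry_out(
  xyz=[
    [0, 0.0005, 0.025],
    [0, 0.0005, 0.05],
    [0, 0.0005, 0.068],
    [0, 0.0005, 0.074],
    [0, 0.0005, 0.074],
  ],
  rot=[
    [0, 0, 0],
    [0, 0, 0],
    [0, 0, 0],
    [0, 0, 0],
    [0, 0, 0],
  ],
  hand=[1, 1, 1, 0.4, 0.4],
)

```text
clock: 9.87
eef_pos: [431.9, 271.1, 166.2]
eef_rot: [-0.0, -0.599, 0.801, -0.001]
force: [-0.1, 0.4, 0.7]
finger_gap: 80.1
grip_force: 0.0
```

Request:
carry_out(
  xyz=[
    [0, 0, 0],
    [0, 0, 0],
    [0, 0, 0],
    [0, 0, 0],
    [0, 0, 0],
  ],
  rot=[
    [0, 0, 0],
    [0, 0, 0],
    [0, 0, 0],
    [0, 0, 0],
    [0, 0, 0],
  ],
  hand=[0.3, 0.3, 0.3, 0.3, 0.3],
)

```text
clock: 10.28
eef_pos: [432.5, 272.5, 168.3]
eef_rot: [0.002, -0.599, 0.8, 0.0]
force: [0.3, -0.1, -0.7]
finger_gap: 48.2
grip_force: 0.0
```

Request:
carry_out(
  xyz=[
    [0, 0, 0],
    [0, 0, 0],
    [0, 0, 0],
    [0, 0, 0],
    [0, 0, 0],
  ],
  rot=[
    [0, 0, 0],
    [0, 0, 0],
    [0, 0, 0],
    [0, 0, 0],
    [0, 0, 0],
  ],
  hand=[0, 0, 0, 0, 0],
)

```text
clock: 10.7
eef_pos: [432.3, 272.2, 167.5]
eef_rot: [0.001, -0.599, 0.8, -0.0]
force: [0.4, -0.3, 0.4]
finger_gap: 14.8
grip_force: 0.3
```

Request:
carry_out(
  xyz=[
    [0, 0, 0],
    [0, 0, 0],
    [0, 0, 0],
    [0, 0, 0],
    [0, 0, 0],
  ],
  rot=[
    [0, 0, 0],
    [0, 0, 0],
    [0, 0, 0],
    [0, 0, 0],
    [0, 0, 0],
  ],
  hand=[0, 0, 0, 0, 0],
)

```text
clock: 11.12
eef_pos: [432.3, 272.2, 167.5]
eef_rot: [0.001, -0.599, 0.8, -0.0]
force: [0.4, 1.0, -0.7]
finger_gap: 13.8
grip_force: 30.0
```

In the tool's units: -165 mm / 1000 = -0.165, -125 mm / 1000 = -0.125.

Request:
carry_out(
  xyz=[
    [0, 0, -0.01],
    [0, 0, -0.045],
    [0, 0, -0.085],
    [0, 0, -0.125],
    [0, 0, -0.165],
  ],
  rot=[
    [0, 0, 0],
    [0, 0, 0],
    [0, 0, 0],
    [0, 0, 0],
    [0, 0, 0],
  ],
  hand=[0, 0, 0, 0, 0],
)

```text
clock: 11.53
eef_pos: [431.5, 271.4, 335.1]
eef_rot: [0.001, -0.599, 0.8, -0.0]
force: [1.3, 0.2, -1.1]
finger_gap: 13.9
grip_force: 30.0
```

Request:
carry_out(
  xyz=[
    [0, 0, 0],
    [0, 0, 0],
  ],
  rot=[
    [0, 0, 0],
    [0, 0, 0],
  ],
  hand=[0, 0],
)

```text
clock: 11.7
eef_pos: [432.3, 272.4, 335.9]
eef_rot: [0.005, -0.599, 0.8, 0.001]
force: [-0.2, 0.2, -2.0]
finger_gap: 13.9
grip_force: 30.0
```

```bash
python3 - <<'E'
from plan import *
from bench import sense
s=sense();P=s['eef_pos'];w=s['eef_rot'];Q=R.from_quat([w[1],w[2],w[3],w[0]]);print(s['clock'],P,w,s['finger_gap'],s['force'])
step(P,Q,(524.7,-82.5,332),ori(163.6))
E
```

```text
11.7 [432.29792961 272.44568866 335.91553314] [ 4.55243380e-03 -5.99343706e-01  8.00478580e-01  6.63904748e-04] 13.878106364830224 [-0.2213956   0.16559238 -2.00784562]
xyz [314.6, -188.6, 2.2] rot [-0.004, 0.008, 0.001] rows>= 9.0
```

In the tool's units: 157 mm / 1000 = 0.157, 125 mm / 1000 = 0.125.

Request:
carry_out(
  xyz=[
    [0.031, -0.019, 0],
    [0.062, -0.037, 0],
    [0.093, -0.056, 0],
    [0.125, -0.075, 0],
    [0.157, -0.094, 0],
  ],
  rot=[
    [0, 0, 0],
    [0, 0, 0],
    [0, 0, 0],
    [0, 0, 0],
    [0, 0, 0],
  ],
  hand=[0, 0, 0, 0, 0],
)

```text
clock: 12.12
eef_pos: [477.1, 93.1, 331.1]
eef_rot: [-0.0, -0.6, 0.8, 0.0]
force: [0.5, 1.0, 0.0]
finger_gap: 13.7
grip_force: 30.0
```

In the tool's units: 157.5 mm / 1000 = 0.1575, 130 mm / 1000 = 0.13.

Request:
carry_out(
  xyz=[
    [0.033, -0.02, 0],
    [0.066, -0.04, 0],
    [0.1, -0.06, 0],
    [0.13, -0.078, 0],
    [0.1575, -0.0945, 0],
  ],
  rot=[
    [0, 0, 0],
    [0, 0, 0],
    [0, 0, 0],
    [0, 0, 0],
    [0, 0, 0],
  ],
  hand=[0, 0, 0, 0, 0],
)

```text
clock: 12.53
eef_pos: [523.5, -85.0, 330.8]
eef_rot: [-0.0, -0.599, 0.801, 0.001]
force: [1.0, -0.6, -0.1]
finger_gap: 13.8
grip_force: 30.0
```

In the tool's units: 90 mm / 1000 = 0.09, 75 mm / 1000 = 0.075.

Request:
carry_out(
  xyz=[
    [0, 0, 0.025],
    [0, 0, 0.05],
    [0, 0, 0.075],
    [0, 0, 0.09],
    [0, 0, 0.09],
  ],
  rot=[
    [0, 0, 0],
    [0, 0, 0],
    [0, 0, 0],
    [0, 0, 0],
    [0, 0, 0],
  ],
  hand=[0, 0, 0, 0, 0],
)

```text
clock: 12.95
eef_pos: [521.3, -83.0, 237.1]
eef_rot: [-0.004, -0.599, 0.801, 0.003]
force: [-0.8, 0.3, -1.0]
finger_gap: 13.6
grip_force: 30.0
```

Request:
carry_out(
  xyz=[
    [0, 0, 0],
    [0, 0, 0],
  ],
  rot=[
    [0, 0, 0],
    [0, 0, 0],
  ],
  hand=[0, 0],
)

```text
clock: 13.12
eef_pos: [524.9, -82.7, 242.9]
eef_rot: [0.001, -0.6, 0.8, -0.001]
force: [0.2, -1.3, -1.3]
finger_gap: 13.9
grip_force: 30.0
```

```bash
python3 - <<'E'
from plan import *
from h import *
I={n:camera(n)[0] for n in("top","side")}
for n in I: cv2.imwrite(f"pics/{n}5.png",I[n])
s=sense();P=s['eef_pos'];w=s['eef_rot'];Q=R.from_quat([w[1],w[2],w[3],w[0]]);print(s['clock'],P,w,s['finger_gap'],s['force'])
step(P,Q,(524.7,-82.5,232),ori(163.6))
for z in(157.4,80,90):
  X=P+Q.apply([0,0,z])
  for k in("side","top"):
    m_=camera_model(k);q=m_['R']@X+m_['t'];print(z,k,X.round(1),m_['fx']*q[0]/q[2]+m_['cx'],m_['fy']*q[1]/q[2]+m_['cy'])
f=lambda n,x0,y0,x1,y1,k:cv2.resize(I[n][y0:y1,x0:x1],None,fx=k,fy=k,interpolation=cv2.INTER_CUBIC)
cv2.imwrite("pics/c5.png",np.hstack([f("top",230,150,330,230,4),f("side",215,120,315,200,4)]))
E
```

```text
13.2167 [525.08762037 -82.59373026 243.59039447] [ 0.00219355 -0.59950074  0.80037074 -0.00085293] 13.585915365771005 [ 0.46730581 -0.10686835  0.23606377]
xyz [0.0, 0.4, 11.6] rot [-0.004, 0.002, 0.001] rows>= 1.0
157.4 side [525.8 -82.4  86.2] 259.85836071939417 171.17488620721625
157.4 top [525.8 -82.4  86.2] 296.232866814496 203.11055704839447
80 side [525.5 -82.5 163.6] 259.8323075853366 148.17117721223718
80 top [525.5 -82.5 163.6] 298.5380499041626 198.0658108679785
90 side [525.5 -82.5 153.6] 259.8357878818822 151.24411764136258
90 top [525.5 -82.5 153.6] 298.2187867759259 198.76449786335846
```

View pics/c5.png

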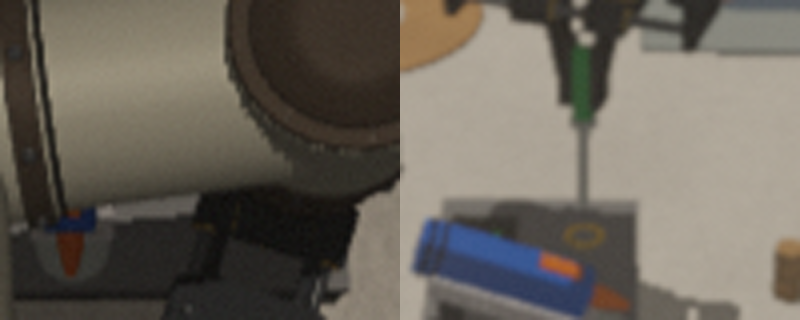

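The side view shows the shank at col 260.8 and the ring at col 261.2, with the tip at row 170.7 against 171.2 predicted. That puts the tip over the hole to about 1 mm, so I'll go down in steps and watch the force.

In the tool's units: 20 mm / 1000 = 0.02, 10 mm / 1000 = 0.01.

Request:
carry_out(
  xyz=[
    [0, 0.0003, 0.01],
    [0, 0.0003, 0.02],
    [0, 0.0003, 0.02],
    [0, 0.0003, 0.02],
  ],
  rot=[
    [0, 0, 0],
    [0, 0, 0],
    [0, 0, 0],
    [0, 0, 0],
  ],
  hand=[0, 0, 0, 0],
)

```text
clock: 13.55
eef_pos: [523.6, -82.7, 221.3]
eef_rot: [0.0, -0.599, 0.8, 0.0]
force: [-0.4, 0.5, 0.3]
finger_gap: 13.6
grip_force: 30.0
```

In the tool's units: 12 mm / 1000 = 0.012, 8 mm / 1000 = 0.008.

Request:
carry_out(
  xyz=[
    [0, 0, 0.004],
    [0, 0, 0.008],
    [0, 0, 0.012],
    [0, 0, 0.012],
  ],
  rot=[
    [0, 0, 0],
    [0, 0, 0],
    [0, 0, 0],
    [0, 0, 0],
  ],
  hand=[0, 0, 0, 0],
)

```text
clock: 13.88
eef_pos: [523.8, -82.6, 209.3]
eef_rot: [0.0, -0.599, 0.801, 0.0]
force: [0.1, 0.1, 0.7]
finger_gap: 13.5
grip_force: 30.0
```

The tip is 8 mm below the rim with no side force, so it is in the hole. On to the button.

In the tool's units: 12 mm / 1000 = 0.012, 8 mm / 1000 = 0.008.

Request:
carry_out(
  xyz=[
    [0, 0, 0.004],
    [0, 0, 0.008],
    [0, 0, 0.012],
    [0, 0, 0.012],
  ],
  rot=[
    [0, 0, 0],
    [0, 0, 0],
    [0, 0, 0],
    [0, 0, 0],
  ],
  hand=[0, 0, 0, 0],
)

```text
clock: 14.22
eef_pos: [523.8, -82.6, 197.3]
eef_rot: [0.0, -0.599, 0.801, 0.0]
force: [0.7, -1.0, -1.1]
finger_gap: 13.9
grip_force: 30.0
```

In the tool's units: 4 mm / 1000 = 0.004, 3 mm / 1000 = 0.003.

Request:
carry_out(
  xyz=[
    [0, 0, 0.0015],
    [0, 0, 0.003],
    [0, 0, 0.004],
    [0, 0, 0.004],
  ],
  rot=[
    [0, 0, 0],
    [0, 0, 0],
    [0, 0, 0],
    [0, 0, 0],
  ],
  hand=[0, 0, 0, 0],
)

```text
clock: 14.55
eef_pos: [524.5, -82.6, 194.6]
eef_rot: [0.001, -0.599, 0.8, -0.0]
force: [-1.0, 0.4, 3.1]
finger_gap: 13.9
grip_force: 30.0
```

In the tool's units: 2 mm / 1000 = 0.002, 1 mm / 1000 = 0.001.

Request:
carry_out(
  xyz=[
    [0, 0, 0.001],
    [0, 0, 0.002],
    [0, 0, 0.002],
    [0, 0, 0.002],
  ],
  rot=[
    [0, 0, 0],
    [0, 0, 0],
    [0, 0, 0],
    [0, 0, 0],
  ],
  hand=[0, 0, 0, 0],
)

```text
clock: 14.88
eef_pos: [524.5, -82.6, 192.6]
eef_rot: [0.001, -0.599, 0.8, -0.0]
force: [-0.8, -0.6, 3.5]
finger_gap: 13.6
grip_force: 30.0
```

Request:
carry_out(
  xyz=[
    [0, 0, 0.001],
    [0, 0, 0.002],
    [0, 0, 0.002],
    [0, 0, 0.002],
  ],
  rot=[
    [0, 0, 0],
    [0, 0, 0],
    [0, 0, 0],
    [0, 0, 0],
  ],
  hand=[0, 0, 0, 0],
)

```text
clock: 15.22
eef_pos: [524.5, -82.6, 190.5]
eef_rot: [0.001, -0.599, 0.8, -0.0]
force: [0.8, -0.1, 3.7]
finger_gap: 13.8
grip_force: 30.0
```

In the tool's units: 1.5 mm / 1000 = 0.0015, 0.7 mm / 1000 = 0.0007.

Request:
carry_out(
  xyz=[
    [0, 0, 0.0007],
    [0, 0, 0.0015],
    [0, 0, 0.0015],
    [0, 0, 0.0015],
  ],
  rot=[
    [0, 0, 0],
    [0, 0, 0],
    [0, 0, 0],
    [0, 0, 0],
  ],
  hand=[0, 0, 0, 0],
)

```text
clock: 15.55
eef_pos: [524.5, -82.6, 189.0]
eef_rot: [0.001, -0.599, 0.8, -0.0]
force: [-1.2, -0.5, 4.7]
finger_gap: 13.7
grip_force: 30.0
```

In the tool's units: 1 mm / 1000 = 0.001, 0.5 mm / 1000 = 0.0005.

Request:
carry_out(
  xyz=[
    [0, 0, 0.0005],
    [0, 0, 0.001],
    [0, 0, 0.001],
    [0, 0, 0.001],
  ],
  rot=[
    [0, 0, 0],
    [0, 0, 0],
    [0, 0, 0],
    [0, 0, 0],
  ],
  hand=[0, 0, 0, 0],
)

```text
clock: 15.88
eef_pos: [524.6, -82.6, 188.8]
eef_rot: [0.001, -0.6, 0.8, -0.001]
force: [-2.2, 0.9, 8.9]
finger_gap: 13.8
grip_force: 30.0
```

Request:
carry_out(
  xyz=[
    [0, 0, 0.0004],
    [0, 0, 0.0008],
    [0, 0, 0.0008],
    [0, 0, 0.0008],
  ],
  rot=[
    [0, 0, 0],
    [0, 0, 0],
    [0, 0, 0],
    [0, 0, 0],
  ],
  hand=[0, 0, 0, 0],
)

```text
clock: 16.22
eef_pos: [524.6, -82.6, 188.6]
eef_rot: [0.002, -0.6, 0.8, -0.001]
force: [-2.8, 1.0, 12.2]
finger_gap: 13.9
grip_force: 30.0
```

The force rose to 12 N with almost no further travel, so the button is at its hard stop. I'll check the pen once more from the side and then hand in.

```bash
python3 - <<'E'
from h import *
a=cv2.imread("pics/side5.png");p=camera("side")[0]
for I in(a,p):
    m,c=blobs(I,(105,100,40),(130,255,255),(205,165,275,205));print(cv2.minAreaRect(c[0]))
s=sense();print(s['clock'],s['eef_pos'],s['force'],s['grip_force'])
E
```

```text
((240.8500213623047, 185.95001220703125), (43.32320022583008, 12.649110794067383), 18.43494987487793)
((240.8500213623047, 185.95001220703125), (43.32320022583008, 12.649110794067383), 18.43494987487793)
16.2667 [524.6378165  -82.62557471 188.63587415] [-2.91305569  0.93233476 12.42393975] 30.002140486612916
```

```bash
python3 -c "
from bench import job_done
print(job_done())"
```

```text
the job is handed in; nothing more can be done
None
```

I handed the job in at 16.3 s on the robot's clock: the pen is in the cradle about 4–5 mm short of the lip, and the gripped stylus is holding the reset button at its hard stop with about 12 N; the hand-in call returned no verdict.

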